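Set the tube mixer's rollers flat up and pull the broken one

ROBOT

A 6-joint arm with a two-finger parallel gripper is mounted at the origin on the work surface. World frame = base frame: x ahead of the robot, y to its left, z up, the work surface at z = 0. Lengths are in m, angles in rad, forces in N, time in s.
With the tool pointing down it reaches from about 0.35 to 0.85 m from the base axis. Payload 8.1 kg.
Tool frame: the origin (TCP) lies on the centre line of the jaws, within the pads' length; the fingertips stand env.tcp_to_tips ahead of it and the grasp point (between the pads) lies 8 mm behind it (env.tcp_to_tips is the distance from the TCP to the fingertips, in m); z points along the fingers, y is the line along which they close (so a half turn about z gives the same grasp; the last joint's range is limited). The gripper opens to 93 mm and grips with 3 to 60 N. Pads are 15 mm wide; open, the fingers measure 128 mm over their backs; the gripper's body (75 mm by 188 mm) begins 65 mm behind the grasp point.
Start: joints at [1.076, 0.13, 1.488, -0, 1.523, -0.085], TCP at [0.239, 0.55, 0.23] pointing down, gripper open.
Joint ranges: [-2.96, 2.96], [-0.89, 2.26], [0.02, 2.5], [-1.34, 4.48], [0, 2.73], [-2.66, 2.66]. Speed limits (rad/s): [2.39, 2.39, 2.79, 3.14, 3.14, 3.14].

INTERFACE

Orientations are given as a unit quaternion [x, y, z, w].
In Python, from plant import env gives the robot as it stands.
- The arm moves only by the tool arm_command, never from a script. Its argument "increments" is a list of rows, each an object with "travel": the shift along the world's x, y, z in m, a list of three; "delta_rot": the turn, a rotation vector about the world's x, y, z in degrees, a list of three; "fingers": the opening, from 0 (shut) to 1 (fully open). In form: [{"travel": [tx, ty, tz], "delta_rot": [rx, ry, rz], "fingers": fingers}, ...]. A call has 1 to 8 rows; each row shifts and turns the commanded pose from where the row before left it; what a row does not reach is not made up. A row lasts 1/10 s, in which the tool goes at most 50 mm and 8.59 degrees, less where a joint would pass 70% of its speed; a pose out of reach is approached as far as the arm can. A call with a gripper value outside its range is refused whole. The fingers move at their own pace and stop on an object; "newtons" is the grip in N (left out, the last holds). Time passes only in rows, so rows that do not move let the fingers close. It gives the time, the measured TCP pose, the force, the opening and the grip force at its end, in the units of the state.
- env.observe(): the state, without advancing time (a new reading comes with each control period).
- env.read_camera(name): name is "side" or "top" or "wrist"; returns (picture, depth): 480x640x3 uint8, blue, green, red; 480x640 float32, m along the optical axis (not along the pixel's ray), 0 where there is no reading.
- env.camera_info(name): a dict with "fx", "fy", "cx", "cy" (pixels), "world_to_cam" (4x4, takes a point from world to camera coordinates); the wrist camera has in their place "tool_from_camera" (4x4, takes a point from camera to tool coordinates, whose origin is the TCP and whose axes are the flange's). Camera axes: x right, y down, z forward; pixel columns grow to the right and rows downward; lengths in m; the calibration is good to about 2 mm. A picture is of the moment at which its call begins: read the wrist's pose just before it. camera_info takes no time and is no camera call.
- env.sign_off(): hands the job in; it is judged then, once.
Trained networks look in the newest picture that a camera, given by its name, has taken for a name from the list of things; names that differ only in an ending like _2 or _b are one class to them, and where a whole thing is asked for, a point or a joint stands for the part that bears it (a point fixed in the world has none). Each returns a list of dicts, best first, with "score" (0 to 1); they miss things now and then, are a little off and sometimes report something else, mostly with a low value. They report only what shows in the picture. A call takes as long as a camera call. They do not tell look-alikes from the thing itself.
- env.masks_of(target, camera): "region" (480x640 bool, what is visible of it) and "rect" ([left, top, right, bottom] in pixels, round what is visible of it).
The state is a dict: "clock": time; "joint_pos": joint angles; "joint_vel": joint speeds; "effort": joint torques, N m; "position": TCP position; "ee_rot": TCP orientation; "contact_force": force on the tool from outside, world axes, zero at the start; "ft_torque": the same for the moment, N m; "opening": finger opening in m; "gripper_force": force on a finger pad.
Only numpy, scipy, OpenCV 4.12 (cv2) and the standard library are available. Lean on these libraries where they do the work, as an engineer would, in place of code of your own. Each camera call takes 0.05 s, during which the arm holds its last target. There are 200 camera calls.

TASK

The tube mixer has been washed and its rollers dropped back any way round. Turn the two sound rollers, each left in its own saddles, until the flat on the orange drive coupling faces straight up, so that the drive cover will go on, and take out the roller whose coupling has snapped off and lay it gently, not dropped, in the blue repairs tray. Leave the red tube rack and the two specimen pots where they stand.

Things in the scene. Friction and masses are not known exactly. Their poses are not given: they have to be found in the camera images.
- mixer: Fixed white tube roller mixer, casing 270 x 340 mm, steel deck 60 mm above the bench. Origin at bench height under the middle of the saddles; x from the control-panel side (nearer the robot) to the drive side, z up. Two grey saddle racks stand on the deck; between them it is clear. Three rollers lie across the racks along the mixer's x, at its y = -120, 0 and 120 mm, in any order.
- saddles: The two fixed grey racks, 10 mm thick, at the mixer's x = -94 and +94 mm, each with five open 90-degree V saddles 60 mm apart (y = -120 to 120 mm); rack tops 116 mm above the bench. A roller in a pair of saddles has its axis 112 mm above the bench. Origin on the axis of the middle pair, midway between the racks; z along the rollers to the drive side, x down.
- roller_1: Loose sound roller, 0.13-0.22 kg: dark tube 30 mm dia x 170, a white journal 18 mm dia x 18 at each end (lies in the saddle, 4 mm end play), then at the drive end an orange coupling 24 mm dia x 26 with one flat 19 mm wide, 7 mm off the axis, a white line along it. Origin on the axis at mid-tube; z along it to the drive end, x straight out of the flat. Starts with the flat anywhere but up.
- roller_2: The other loose sound roller, just like roller_1; its flat too starts anywhere but up, even underneath. The rollers stay turned as they are left in the V saddles, turn freely when held a few mm clear of them, and are rolled by a bump or a dragging finger.
- roller_3: Loose broken roller, 0.12-0.20 kg: the same dark tube and white journals, but the orange coupling has snapped off (a 4 mm orange stump is left), so it is 210 mm long over all instead of 232. Origin on the axis at mid-tube, z along the roller to the drive end.
- tray: Loose blue open repairs tray on the bench, 0.9 kg, outside 280 x 130 mm and 35 mm high, walls and floor 4 mm; origin at the centre of its underside, x along its length. It stands to the left or to the right of the mixer. A roller fits in it lengthways, its axis then 19 mm above the bench.
- tube_rack: Loose red rack of capped blood tubes, 200 x 85 mm, 100 mm high to the caps, on the other side of the mixer from the tray; origin at the centre of its underside. Not to be disturbed.
- pot_1: Loose specimen pot with a red lid, 56 mm in diameter, 68 mm high, beyond the tray or the rack; origin at the centre of its underside. Not to be disturbed.
- pot_2: A second specimen pot like pot_1, on the other side. Not to be disturbed.
Things that resemble listed ones, but are neither listed nor needed, are in the scene too. Leave any pink look-alike of the roller_3 alone. What is shaped like the roller_2 but green is not meant.

How it is judged:
By the outcome, as a careful person would: the job done as asked, in the order asked, and still so for the second after the job is handed in, with the robot touching nothing.
It also fails if it takes over 72 s, if anything falls off the work surface, if the arm or the gripper's body presses on something with over 40 N, if the wrist force passes 120 N, or if a joint passes its speed limit or range.

## Working session

There is one attempt and no reset: what is moved stays moved. The work goes in short steps, Python scripts to look and compute and a tool call to move; the robot and the scene stay as the last step left them, time stands still between calls to the robot, and variables do not carry over. Pictures are saved under pics/ and viewed, at most 10 in all, crops included, and the job is handed in when it is done.

Besides the shell and the picture viewer there is one more tool, called after "Request:" as name(argument=value, ...) on one line, values as JSON. arm_command: Moves the arm, as the interface text tells. Its arguments: {"type":"object","properties":{"increments":{"type":"array","items":{"type":"object","properties":{"travel":{"type":"array","items":{"type":"number"}},"delta_rot":{"type":"array","items":{"type":"number"}},"fingers":{"type":"number"}}}},"newtons":{"type":"number"}},"required":["increments"]}

```bash
mkdir -p pics; ls; python3 - <<'E'
from plant import env
import cv2,numpy as np
print(env.tcp_to_tips, env.observe())
for c in ["top","side"]:
    im,d=env.read_camera(c); cv2.imwrite(f"pics/{c}0.png",im); np.save(f"{c}0.npy",d)
    i=env.camera_info(c); print(c,i)
    for t in ["mixer","roller_1","roller_3","tray","tube_rack","pot_1"]:
        print(t,[(round(m["score"],2),[int(v) for v in m["rect"]]) for m in env.masks_of(t,c)])
E
```

```text
pics
0.011 {'clock': 0.0, 'joint_pos': array([ 1.07561194e+00,  1.31157598e-01,  1.48930901e+00, -1.58216657e-05,
        1.52299682e+00, -8.53906054e-02]), 'joint_vel': array([1.40832893e-03, 6.05509817e-04, 1.23274577e-05, 1.57983114e-06,
       7.69532841e-04, 8.31972664e-04]), 'effort': array([ 9.06308615e-04, -5.59820294e+01, -4.91768968e+01,  7.67512573e-02,
        3.55088746e-02, -8.28661564e-05]), 'position': array([0.2387624 , 0.54983184, 0.22857324]), 'ee_rot': array([ 2.03465740e-01,  9.79081619e-01, -8.98514508e-04, -2.60163105e-04]), 'contact_force': array([0.55986351, 0.56396069, 0.14776643]), 'ft_torque': array([-0.04336483,  0.02104657,  0.04509877]), 'gripper_force': 0.0, 'opening': 0.09292411917021703}
top {'fx': 606.2195784144401, 'fy': 606.2195784144401, 'cx': 310.82061136814144, 'cy': 241.75837808071088, 'world_to_cam': array([[ 1.44246049e-04, -9.99965270e-01, -8.33295002e-03,
         1.01110321e-01],
       [-9.88385333e-01,  1.12377986e-03, -1.51964372e-01,
         4.89601097e-01],
       [ 1.51968458e-01,  8.25808584e-03, -9.88350844e-01,
         1.340795
[... 766 characters left out ...]
0979, -0.69300247, -0.68541297,  0.23745834],
       [ 0.18670043,  0.65974283, -0.72793018,  0.9323134 ],
       [ 0.        ,  0.        ,  0.        ,  1.        ]])}
mixer [(0.82, [290, 218, 471, 368])]
roller_1 [(0.93, [300, 140, 369, 151]), (0.73, [162, 199, 240, 247]), (0.65, [328, 238, 414, 276]), (0.64, [302, 199, 395, 240]), (0.58, [354, 266, 461, 320])]
roller_3 [(0.93, [300, 140, 369, 151]), (0.73, [162, 199, 240, 247]), (0.65, [328, 238, 414, 276]), (0.64, [302, 199, 395, 240]), (0.58, [354, 266, 461, 320])]
tray [(0.58, [304, 376, 479, 479]), (0.53, [356, 268, 461, 322])]
tube_rack [(0.72, [255, 159, 336, 215])]
pot_1 [(0.76, [361, 171, 383, 198]), (0.55, [487, 358, 519, 400])]
```

View pics/top0.png

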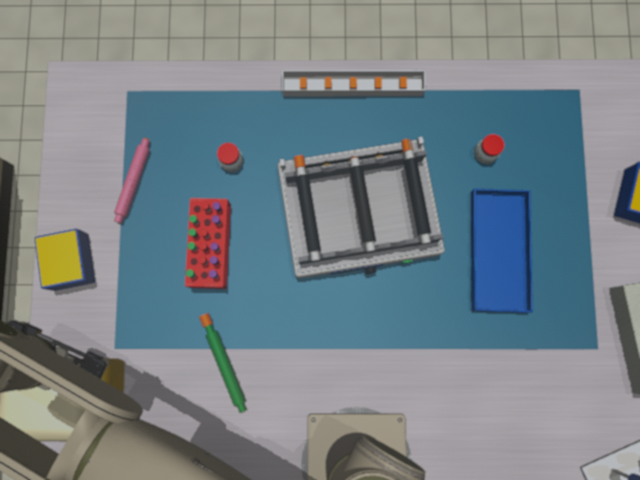

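View pics/side0.png

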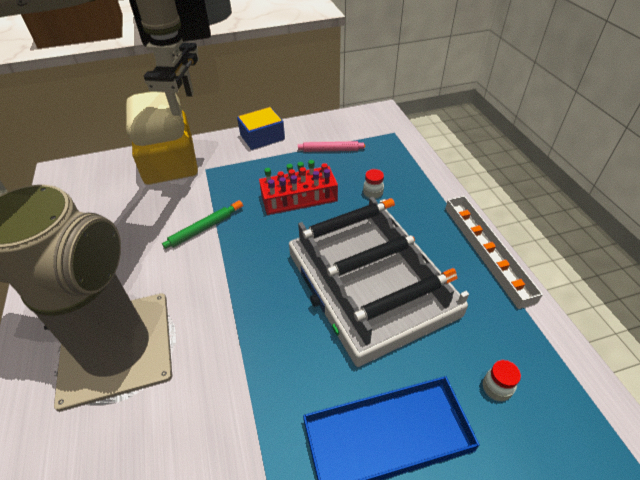

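The rollers lie roughly along world x. The middle one (top view ~360,205) has no coupling, so it is the broken one. The left roller (orange at 300,160) and the right one (orange at 407,146) are sound. The tray is on the right at about (501,250). The pink and green items are decoys.

```bash
cat > h.py <<'E'
from plant import env
import cv2,numpy as np
from scipy.spatial.transform import Rotation as R
def cam(c):
    s=env.observe(); im,d=env.read_camera(c); i=env.camera_info(c)
    if c=="wrist":
        T=np.eye(4);T[:3,:3]=R.from_quat(s["ee_rot"]).as_matrix();T[:3,3]=s["position"]
        M=T@i["tool_from_camera"]
    else: M=np.linalg.inv(i["world_to_cam"])
    return im,d,i,M
def cloud(d,i,M):
    v,u=np.indices(d.shape)
    p=np.stack([(u-i["cx"])/i["fx"]*d,(v-i["cy"])/i["fy"]*d,d],-1)
    return p@M[:3,:3].T+M[:3,3]
def pix(p,i,M):
    q=np.linalg.inv(M)@np.append(p,1); return q[0]/q[2]*i["fx"]+i["cx"],q[1]/q[2]*i["fy"]+i["cy"]
E
python3 - <<'E'
from h import *
im,d,i,M=cam("top"); P=cloud(d,i,M)
hsv=cv2.cvtColor(im,cv2.COLOR_BGR2HSV)
for n,x0 in (("roller_1",0),):
    for m in env.masks_of(n,"top"):
        r=m["region"]&(d>0)
        p=P[r]; c=np.median(p[:,:2],0)
        dark=p[(hsv[r][:,2]<90)]
        if len(dark)<100: print(m["rect"],"few");continue
        dk=dark[dark[:,2]>np.percentile(dark[:,2],60)]
        mu=dk.mean(0); ax=np.linalg.svd(dk-mu)[2][0]; ax*=np.sign(ax[0])
        t=(p-mu)@ax
        print(m["rect"],mu.round(4),"yaw",np.degrees(np.arctan2(ax[1],ax[0])).round(2),"t",np.percentile(t,[1,99]).round(3),"tdark",np.percentile((dark-mu)@ax,[1,99]).round(3),"ztop",np.percentile(dark[:,2],[50,90,98]).round(4))
        o=p[(hsv[r][:,1]>180)&(hsv[r][:,0]<20)]; print("orange",len(o),o.mean(0).round(4) if len(o) else "")
for n in ("tray","mixer"):
    m=env.masks_of(n,"top")[0]["region"]; p=P[m&(d>0)]
    if n=="tray": p=p[p[:,2]>0.028]
    rc=cv2.minAreaRect((p[:,:2]*1000).astype(np.float32)); print(n,rc,np.percentile(p[:,2],[5,50,95]).round(3))
E
```

```text
[199.7, 310.4, 244.6, 412.5] few
[347.8, 158.9, 376.2, 249.2] [ 0.5561 -0.011   0.1272] yaw 9.35 t [-0.095  0.105] tdark [-0.078  0.087] ztop [0.1237 0.1282 0.1304]
orange 0 
[401.7, 139.9, 429.5, 244.3] [ 0.577  -0.1286  0.1271] yaw 9.07 t [-0.099  0.122] tdark [-0.082  0.083] ztop [0.1237 0.1282 0.13  ]
orange 43 [ 0.6915 -0.1064  0.1215]
[112.3, 141.3, 152.1, 220.9] few
tray ((472.8301086425781, -333.1111145019531), (132.395751953125, 277.7669677734375), 87.9308853149414) [0.029 0.033 0.039]
mixer ((568.494873046875, -8.921676635742188), (301.4697265625, 341.56982421875), 9.26176643371582) [0.052 0.059 0.066]
```

Request:
arm_command(increments=[{"travel": [0.02,-0.03,0.01],"delta_rot": [0,0,4.1],"fingers": 0.6},{"travel": [0.024,-0.036,0.01],"delta_rot": [0,0,4.1],"fingers": 0.6},{"travel": [0.024,-0.036,0.01],"delta_rot": [0,0,4.1],"fingers": 0.6},{"travel": [0.024,-0.036,0.01],"delta_rot": [0,0,4.1],"fingers": 0.6},{"travel": [0.024,-0.036,0],"delta_rot": [0,0,4.1],"fingers": 0.6},{"travel": [0.024,-0.036,0],"delta_rot": [0,0,4.1],"fingers": 0.6},{"travel": [0.024,-0.036,0],"delta_rot": [0,0,4.1],"fingers": 0.6},{"travel": [0.024,-0.036,0],"delta_rot": [0,0,4.0],"fingers": 0.6}])

```text
clock: 1.7
position: [0.4278, 0.2668, 0.2699]
ee_rot: [-0.082, 0.997, 0.0, 0.0]
contact_force: [1.0, 0.5, -0.2]
opening: 0.0557
gripper_force: 0.0
```

Request:
arm_command(increments=[{"travel": [0.024,-0.036,0]},{"travel": [0.024,-0.036,0]},{"travel": [0.024,-0.036,0]},{"travel": [0.02,-0.03,0]},{"travel": [0.02,-0.02,0]},{"travel": [0,0,0]}])

```text
schema error: expected keys travel, delta_rot, fingers
```

```bash
python3 - <<'E'
from h import *
s=env.observe(); print(s["clock"],s["position"],R.from_quat(s["ee_rot"]).as_matrix().round(3),s["joint_pos"].round(3))
im,d,i,M=cam("wrist"); cv2.imwrite("pics/w1.png",im); print(i["tool_from_camera"].round(3), i["fx"])
E
```

```text
1.7 [0.42779298 0.26680196 0.26994915] [[-0.987 -0.163  0.001]
 [-0.163  0.987  0.   ]
 [-0.001  0.    -1.   ]] [ 0.456 -0.146  1.69   0.     1.597 -1.279]
[[ 0.001 -0.958 -0.286  0.08 ]
 [ 1.     0.001 -0.    -0.   ]
 [ 0.    -0.286  0.958 -0.154]
 [ 0.     0.     0.     1.   ]] 365.2079523132847
```

Request:
arm_command(increments=[{"travel": [0.03,-0.036,0],"delta_rot": [0,0,0],"fingers": 0.6},{"travel": [0.03,-0.036,0],"delta_rot": [0,0,0],"fingers": 0.6},{"travel": [0.03,-0.036,-0.01],"delta_rot": [0,0,0],"fingers": 0.6},{"travel": [0.03,-0.036,-0.03],"delta_rot": [0,0,0],"fingers": 0.6},{"travel": [0.01,-0.015,-0.02],"delta_rot": [0,0,0],"fingers": 0.6},{"travel": [0,0,0],"delta_rot": [0,0,0],"fingers": 0.6},{"travel": [0,0,0],"delta_rot": [0,0,0],"fingers": 0.6}])

```text
clock: 2.45
position: [0.5535, 0.1132, 0.2125]
ee_rot: [-0.08, 0.997, 0.0, -0.001]
contact_force: [0.7, 0.4, 0.0]
opening: 0.0563
gripper_force: 0.0
```

```bash
cat > look.py <<'E'
from h import *
import sys
# look: fit tube axis and flat angle near expected roller (cx,cy)
def look(name,cx,cy,yaw=9.2,save=None):
    im,d,i,M=cam("wrist")
    if save: cv2.imwrite(f"pics/{save}.png",im)
    P=cloud(d,i,M); hsv=cv2.cvtColor(im,cv2.COLOR_BGR2HSV)
    a=np.radians(yaw); u=np.array([np.cos(a),np.sin(a),0]); v=np.array([-np.sin(a),np.cos(a),0])
    q=P-[cx,cy,0]; L=np.stack([q@u,q@v,P[...,2]],-1)
    ok=(d>0)&(abs(L[...,1])<.03)
    t=ok&(abs(L[...,0])<.07)&(L[...,2]>.09)&(L[...,2]<.15)
    x=L[t]
    if len(x)>200:
        bins=[(b,x[abs(x[:,0]-b)<.012]) for b in np.arange(-.06,.061,.02)]
        for b,z in bins:
            if len(z)>50:
                # circle fit, radius 15
                from scipy.optimize import least_squares
                r=least_squares(lambda c:np.hypot(z[:,1]-c[0],z[:,2]-c[1])-.015,[0,.112],loss="soft_l1",f_scale=.001).x
                print("x",b.round(3),"axis v,z",r.round(4))
    org=ok&(hsv[...,1]>130)&(hsv[...,0]<22)&(hsv[...,2]>60)&(L[...,0]>.09)&(L[...,0]<.15)
    o=L[org]; print("orange",len(o), o.mean(0).round(4) if len(o) else "", "px",np.argwhere(org).mean(0) if len(o) else "")
    np.savez(f"{name}.npz",o=o,im=im)
    return im,d,i,M,P,L,org
E
python3 - <<'E'
from look import *
im,d,i,M,P,L,org=look("left",.538,.108,save="w2")
print(env.observe()["position"])
from h import pix
for t in (-.1,.1,.115): print(pix(np.array([.538+.987*t,.108+.16*t,.112]),i,M))
E
```

```text
x -0.06 axis v,z [-0.0022  0.1101]
x -0.04 axis v,z [-0.0021  0.1101]
x -0.02 axis v,z [-0.0021  0.1101]
x 0.0 axis v,z [-0.002   0.1101]
x 0.02 axis v,z [-0.002   0.1101]
x 0.04 axis v,z [-0.0019  0.1101]
x 0.06 axis v,z [-0.0019  0.11  ]
orange 133 [ 0.1065 -0.0009  0.1178] px [357.21804511 324.93233083]
[0.55393985 0.113805   0.21361643]
(np.float64(325.29900085986753), np.float64(71.85604080398991))
(np.float64(326.1751511340271), np.float64(345.7713841938346))
(np.float64(326.2272262318499), np.float64(362.0518884895964))
```

View pics/w2.png

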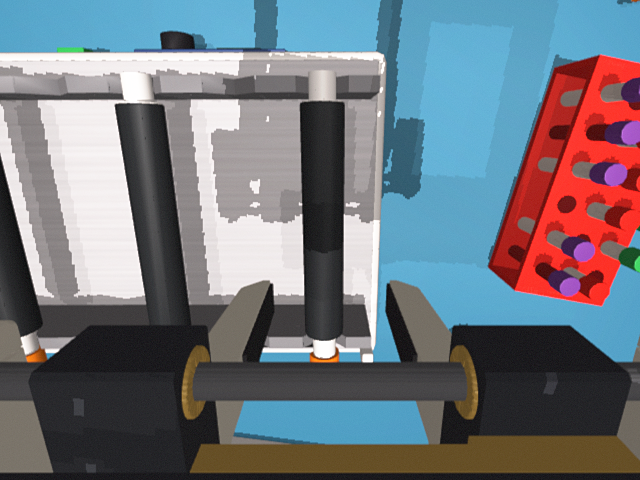

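The gripper hides the couplings: left coupling at about (325,357), right one at about (35,355). I'll spin the tool half a turn so the camera sits on the drive side.

Request:
arm_command(increments=[{"travel": [0,0,0],"delta_rot": [0,0,-8.5],"fingers": 0.6},{"travel": [0,0,0],"delta_rot": [0,0,-8.5],"fingers": 0.6},{"travel": [0,0,0],"delta_rot": [0,0,-8.5],"fingers": 0.6},{"travel": [0,0,0],"delta_rot": [0,0,-8.5],"fingers": 0.6},{"travel": [0,0,0],"delta_rot": [0,0,-8.5],"fingers": 0.6},{"travel": [0,0,0],"delta_rot": [0,0,-8.5],"fingers": 0.6},{"travel": [0,0,0],"delta_rot": [0,0,-8.5],"fingers": 0.6},{"travel": [0,0,0],"delta_rot": [0,0,-8.5],"fingers": 0.6}])

```text
clock: 3.3
position: [0.5542, 0.1148, 0.2149]
ee_rot: [0.493, 0.87, 0.001, 0.001]
contact_force: [-0.2, 0.6, 0.3]
opening: 0.0555
gripper_force: 0.0
```

Request:
arm_command(increments=[{"travel": [0,0,0],"delta_rot": [0,0,-8.5],"fingers": 0.6},{"travel": [0,0,0],"delta_rot": [0,0,-8.5],"fingers": 0.6},{"travel": [0,0,0],"delta_rot": [0,0,-8.5],"fingers": 0.6},{"travel": [0,0,0],"delta_rot": [0,0,-8.5],"fingers": 0.6},{"travel": [0,0,0],"delta_rot": [0,0,-8.5],"fingers": 0.6},{"travel": [0,0,0],"delta_rot": [0,0,-8.5],"fingers": 0.6},{"travel": [0,0,0],"delta_rot": [0,0,-8.5],"fingers": 0.6},{"travel": [0,0,0],"delta_rot": [0,0,-8.5],"fingers": 0.6}])

```text
clock: 4.1
position: [0.5542, 0.1148, 0.2149]
ee_rot: [0.895, 0.446, 0.002, 0.0]
contact_force: [0.5, 0.0, 0.1]
opening: 0.0559
gripper_force: 0.0
```

Request:
arm_command(increments=[{"travel": [0,-0.003,0],"delta_rot": [0,0,-8.5],"fingers": 0.6},{"travel": [0,-0.002,0],"delta_rot": [0,0,-8.5],"fingers": 0.6},{"travel": [0,0,-0.01],"delta_rot": [0,0,-8.5],"fingers": 0.6},{"travel": [0,0,-0.01],"delta_rot": [0,0,-8.5],"fingers": 0.6},{"travel": [0,0,0],"delta_rot": [0,0,-8.5],"fingers": 0.6},{"travel": [0,0,0],"delta_rot": [0,0,-1.5],"fingers": 0.6},{"travel": [0,0,0],"delta_rot": [0,0,0],"fingers": 0.6}])

```text
clock: 4.8
position: [0.5544, 0.1092, 0.1943]
ee_rot: [0.997, 0.083, 0.001, -0.0]
contact_force: [-0.3, 0.8, 0.1]
opening: 0.0558
gripper_force: 0.0
```

```bash
python3 - <<'E'
from look import *
im,d,i,M,P,L,org=look("left",.5383,.106,save="w3")
s=env.observe();print(s["clock"],s["position"],R.from_quat(s["ee_rot"]).as_matrix().round(3),s["joint_pos"].round(2))
o=L[org]; c=o[abs(o[:,0]-.116)<.010]; print(len(c)); 
c=c[np.argsort(c[:,1])][::max(1,len(c)//40)]; print((c[:,1:]*1000).round(1).tolist())
E
```

```text
x -0.06 axis v,z [-0.0003  0.1101]
x -0.04 axis v,z [-0.0003  0.1102]
x -0.02 axis v,z [-0.0003  0.1102]
x 0.0 axis v,z [-0.0002  0.1102]
x 0.02 axis v,z [-1.000e-04  1.102e-01]
x 0.04 axis v,z [-1.000e-04  1.102e-01]
x 0.06 axis v,z [-1.000e-04  1.101e-01]
orange 1825 [1.189e-01 1.000e-04 1.202e-01] px [ 87.87013699 330.74246575]
4.85 [0.55439433 0.10888867 0.19412662] [[ 0.986  0.165  0.002]
 [ 0.165 -0.986  0.   ]
 [ 0.002  0.    -1.   ]] [0.1  0.05 1.64 0.   1.45 1.51]
1410
[[-11.6, 113.4], [-10.7, 114.9], [-10.1, 116.6], [-9.5, 117.1], [-8.9, 119.2], [-8.3, 117.9], [-7.7, 119.5], [-7.1, 120.7], [-6.5, 120.8], [-5.9, 119.5], [-5.3, 121.8], [-4.8, 121.5], [-4.2, 121.3], [-4.0, 121.4], [-3.4, 122.5], [-2.8, 121.7], [-2.3, 121.6], [-1.7, 123.0], [-1.2, 123.7], [-0.6, 122.4], [-0.0, 122.2], [0.6, 122.0], [1.1, 122.5], [1.7, 124.1], [2.3, 121.6], [2.9, 121.8], [3.4, 121.5], [4.0, 122.7], [4.6, 121.6], [5.2, 122.1], [5.8, 121.2], [6.3, 121.6], [6.9, 121.5], [7.5, 120.7], [8.1, 120.9], [8.2, 117.6], [8.8, 117.4], [9.4, 118.2], [10.0, 117.0], [10.7, 115.7], [11.3, 114.6]]
```

View pics/w3.png

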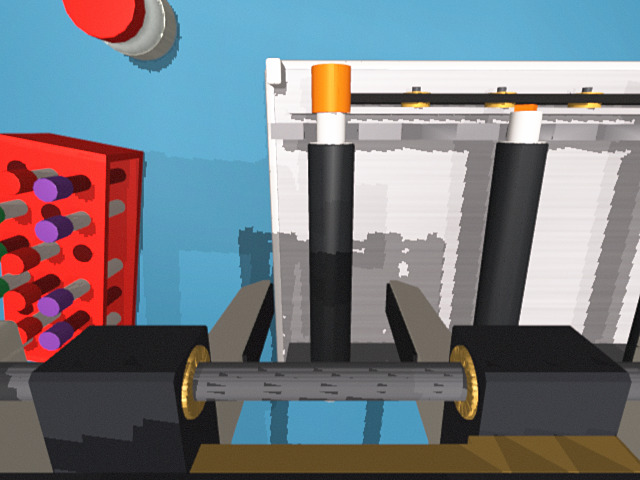

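The left coupling at about (331,88) shows a full round top, so its flat is underneath. I'll approach tilted 25° inward, grip the tube with the TCP on its axis, lift and turn outward.

Request:
arm_command(increments=[{"travel": [0.002,-0.0125,0],"delta_rot": [8.22,1.33,0],"fingers": 0.6},{"travel": [0.002,-0.0125,0],"delta_rot": [8.22,1.33,0],"fingers": 0.6},{"travel": [0.002,-0.0125,0],"delta_rot": [8.22,1.33,0],"fingers": 0.6},{"travel": [-0.0015,0.0094,-0.0205],"delta_rot": [0,0,0],"fingers": 0.6},{"travel": [-0.0015,0.0094,-0.0205],"delta_rot": [0,0,0],"fingers": 0.6},{"travel": [-0.0015,0.0094,-0.0205],"delta_rot": [0,0,0],"fingers": 0.6},{"travel": [-0.0015,0.0094,-0.0205],"delta_rot": [0,0,0],"fingers": 0.6},{"travel": [0,0,0],"delta_rot": [0,0,0],"fingers": 0.6}])

```text
clock: 5.65
position: [0.5518, 0.1093, 0.1082]
ee_rot: [0.973, 0.08, -0.019, -0.216]
contact_force: [-1.3, -0.6, 0.5]
opening: 0.0558
gripper_force: 0.0
```

```bash
python3 - <<'E'
from h import *
s=env.observe();p=s["position"];m=R.from_quat(s["ee_rot"]).as_matrix();print(s["clock"],p,m.round(3),s["joint_pos"].round(2),s["contact_force"])
q=p-[.5383,.106,.112]; print("u,v,z",q@[.987,.16,0],q@[-.16,.987,0],q[2])
E
```

```text
5.65 [0.55178218 0.10926378 0.10818681] [[ 0.986  0.147 -0.072]
 [ 0.164 -0.894  0.417]
 [-0.003 -0.424 -0.906]] [-0.16  0.2   1.7   0.42  1.41  1.14] [-1.3444361  -0.58708936  0.45328162]
u,v,z 0.013829118123210494 0.0010641979547077176 -0.0038131858030563265
```

Request:
arm_command(increments=[{"travel": [0,-0.001,0.003],"delta_rot": [0,0,0],"fingers": 0.35},{"travel": [0,0,0],"delta_rot": [0,0,0],"fingers": 0.2},{"travel": [0,0,0],"delta_rot": [0,0,0],"fingers": 0.2},{"travel": [0,0,0],"delta_rot": [0,0,0],"fingers": 0.2},{"travel": [0,0,0],"delta_rot": [0,0,0],"fingers": 0.2},{"travel": [0,0,0],"delta_rot": [0,0,0],"fingers": 0.2}], newtons=20)

```text
clock: 6.25
position: [0.5549, 0.1072, 0.1151]
ee_rot: [0.973, 0.079, -0.016, -0.216]
contact_force: [-0.7, 0.8, 6.1]
opening: 0.0296
gripper_force: 20.0
```

Request:
arm_command(increments=[{"travel": [0,0,0.012],"delta_rot": [0,0,0],"fingers": 0.2},{"travel": [0,0,0.006],"delta_rot": [-8.39,-1.36,0],"fingers": 0.2},{"travel": [0,0,0],"delta_rot": [-8.39,-1.36,0],"fingers": 0.2},{"travel": [0,0,0],"delta_rot": [-8.39,-1.36,0],"fingers": 0.2},{"travel": [0,0,0],"delta_rot": [-8.39,-1.36,0],"fingers": 0.2},{"travel": [0,0,0],"delta_rot": [-8.39,-1.36,0],"fingers": 0.2},{"travel": [0,0,0],"delta_rot": [-8.39,-1.36,0],"fingers": 0.2},{"travel": [0,0,0],"delta_rot": [-8.39,-1.36,0],"fingers": 0.2}])

```text
clock: 7.05
position: [0.555, 0.108, 0.134]
ee_rot: [0.951, 0.076, 0.026, 0.298]
contact_force: [-0.4, -0.1, -1.8]
opening: 0.0293
gripper_force: 20.0
```

Request:
arm_command(increments=[{"travel": [0,0,0],"delta_rot": [-8.39,-1.36,0],"fingers": 0.2},{"travel": [0,0,0],"delta_rot": [-8.39,-1.36,0],"fingers": 0.2},{"travel": [0,0,0],"delta_rot": [0,0,0],"fingers": 0.2},{"travel": [0,0,0],"delta_rot": [0,0,0],"fingers": 0.2}])

```text
clock: 7.45
position: [0.5535, 0.1076, 0.1304]
ee_rot: [0.898, 0.073, 0.034, 0.432]
contact_force: [0.6, 0.1, -1.5]
opening: 0.0294
gripper_force: 20.0
```

```bash
cat > st.py <<'E'
from h import *
def st(ax):
    s=env.observe();p=s["position"];m=R.from_quat(s["ee_rot"]).as_matrix();q=p-ax
    zt=m[:,2]; print("t",s["clock"],"uvz",q@[.987,.16,0],q@[-.16,.987,0],q[2],"tilt(+in u-rot)",np.degrees(np.arctan2(zt@[-.16,.987,0],-zt[2])),"zt.u",zt@[.987,.16,0],"xt",m[:,0].round(3),s["joint_pos"].round(2),s["contact_force"].round(1))
E
python3 - <<'E'
from st import *
st([.5383,.106,.112])
im,d,i,M=cam("side"); cv2.imwrite("pics/s2.png",im[150:380,250:540])
im,d,i,M=cam("wrist"); cv2.imwrite("pics/w4.png",im)
P=cloud(d,i,M); hsv=cv2.cvtColor(im,cv2.COLOR_BGR2HSV)
# coupling in wrist view: local coords
q=P-[.5383,.106,0]; L=np.stack([q@[.987,.16,0],q@[-.16,.987,0],P[...,2]],-1)
org=(d>0)&(hsv[...,1]>130)&(hsv[...,0]<22)&(hsv[...,2]>60)&(L[...,0]>.09)&(L[...,0]<.15)&(abs(L[...,1])<.03)
o=L[org]; print(len(o)); c=o[abs(o[:,0]-.116)<.008]; c=c[np.argsort(c[:,1])][::max(1,len(c)//30)]; print((c[:,1:]*1000).round(1).tolist())
E
```

```text
t 7.45 uvz 0.01521974135115454 -0.0008912589811439597 0.01843255963899733 tilt(+in u-rot) -51.399431238021684 zt.u -0.0008316005644350005 xt [ 0.987  0.161 -0.003] [ 0.58  0.46  1.55 -0.8   1.59  2.16] [ 0.6  0.1 -1.5]
5050
[[-20.7, 63.2], [-3.6, 139.6], [-2.3, 139.9], [-1.3, 140.1], [-0.3, 139.6], [0.4, 138.8], [1.0, 139.1], [1.8, 82.1], [2.4, 139.3], [2.9, 80.9], [3.5, 138.2], [3.9, 136.3], [4.3, 81.0], [4.8, 136.9], [5.2, 134.0], [5.6, 122.2], [5.9, 133.1], [6.2, 125.2], [6.5, 134.5], [6.6, 129.7], [6.8, 132.9], [7.0, 127.1], [7.2, 124.8], [7.3, 131.4], [7.5, 125.4], [7.7, 126.9], [7.9, 132.3], [8.2, 75.9], [8.9, 134.2], [9.6, 74.0], [10.6, 72.5]]
```

View pics/w4.png

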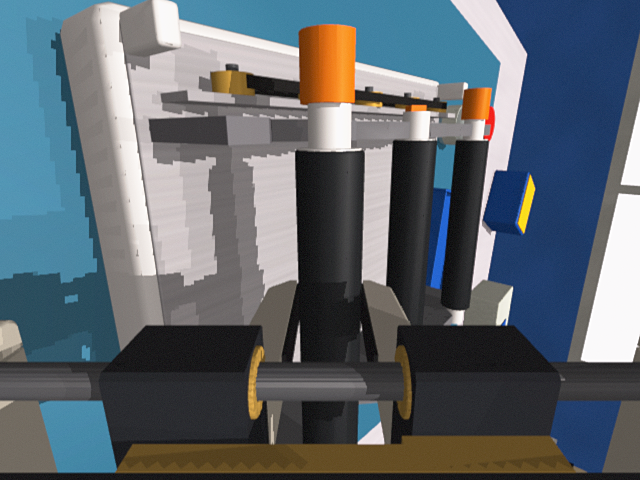

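```bash
cat > flat.py <<'E'
from h import *
U=np.array([.987,.160,0]);V=np.array([-.160,.987,0])
def flat(ax,n=3,prior=False):
    """ax: point on axis at tube mid (world). prints the flat angle from up toward +V."""
    out=[]
    for k in range(n):
        im,d,i,M=cam("wrist"); P=cloud(d,i,M); hsv=cv2.cvtColor(im,cv2.COLOR_BGR2HSV)
        q=P-ax; L=np.stack([q@U,q@V,q[...,2]],-1)*1000
        r=np.hypot(L[...,1],L[...,2])
        t=(d>0)&(abs(L[...,0]-60)<20)&(r<24)           # tube -> exact axis
        from scipy.optimize import least_squares
        z=L[t]; cc=least_squares(lambda c:np.hypot(z[:,1]-c[0],z[:,2]-c[1])-15,[0,0],loss="soft_l1").x
        w=(d>0)&(L[...,0]>105)&(L[...,0]<127)&(np.hypot(L[...,1]-cc[0],L[...,2]-cc[1])<16)
        out.append(np.c_[L[w][:,1:]-cc,hsv[w][:,:]]); 
    print("tube axis fit v,z mm",cc.round(2),"px n",[len(o) for o in out])
    o=np.vstack(out); a=np.arctan2(o[:,0],o[:,1]); r=np.hypot(o[:,0],o[:,1])
    for b in range(-180,180,10):
        s=(np.degrees(a)>=b)&(np.degrees(a)<b+10)
        if s.sum()>15: print(b+5,round(float(np.median(r[s])),1),int(s.sum()),end=" | ")
    print()
    def cost(f,c):
        x=o[:,0]-c[0];y=o[:,1]-c[1];A=np.arctan2(x,y)-f;R_=np.hypot(x,y)
        m=np.minimum(12,np.where(np.cos(A)>.1,7/np.maximum(np.cos(A),.1),12))
        return np.minimum(abs(R_-m),3).mean()
    from scipy.optimize import minimize
    res=[]
    for f in np.radians(np.arange(-180,180,10)):
        m=minimize(lambda p:cost(p[0],p[1:]*1.)+.05*(p[1]**2+p[2]**2),[f,0,0],method="Nelder-Mead",options=dict(maxiter=120)); res.append((m.fun,np.degrees(m.x[0]),m.x[1:]))
    res.sort(key=lambda x:x[0]); seen=[]
    for f,g,c in res:
        if all(abs((g-s+180)%360-180)>5 for s in seen): seen.append(g); print("flat",round(g,1),"cost",round(f,3),c.round(2))
        if len(seen)>3: break
E
python3 - <<'E'
from flat import *
flat(np.array([.5383,.106,.130]),2)
E
```

```text
tube axis fit v,z mm [-5.23 -0.08] px n [3559, 3541]
-5 11.8 134 | 5 12.3 430 | 15 12.3 561 | 25 12.3 648 | 35 12.3 706 | 45 12.3 730 | 55 12.2 750 | 65 12.2 697 | 75 12.1 651 | 85 12.1 565 | 95 12.1 483 | 105 12.0 343 | 115 12.0 219 | 125 11.9 141 | 135 11.8 18 | 
flat -56.9 cost 0.558 [0.1  0.24]
flat -62.7 cost 0.563 [0.08 0.2 ]
flat 212.2 cost 0.566 [0.1  0.22]
flat -123.5 cost 0.567 [0.1  0.23]
```

Request:
arm_command(increments=[{"travel": [-0.0006,0.004,-0.008],"delta_rot": [0,0,0],"fingers": 0.2},{"travel": [0,0,-0.005],"delta_rot": [0,0,0],"fingers": 0.2},{"travel": [0,0,-0.002],"delta_rot": [0,0,0],"fingers": 0.2},{"travel": [0,0,0],"delta_rot": [0,0,0],"fingers": 0.2}])

```text
clock: 8.05
position: [0.5531, 0.1108, 0.1161]
ee_rot: [0.898, 0.073, 0.034, 0.433]
contact_force: [-0.6, -0.4, -2.4]
opening: 0.0294
gripper_force: 20.0
```

```bash
python3 - <<'E'
from flat import *
from st import st
st([.5383,.106,.112])
flat(np.array([.5383,.106,.112]),1)
E
```

```text
t 8.05 uvz 0.015348080148337061 0.0023457723549468673 0.004114014276194886 tilt(+in u-rot) -51.5195473775322 zt.u -0.0006185607738188187 xt [ 0.987  0.16  -0.001] [ 0.58  0.48  1.55 -0.8   1.58  2.18] [-0.6 -0.4 -2.4]
tube axis fit v,z mm [-0.88  0.02] px n [3578]
-5 11.7 42 | 5 12.0 216 | 15 12.1 281 | 25 12.1 313 | 35 12.2 353 | 45 12.2 349 | 55 12.2 391 | 65 12.3 362 | 75 12.1 329 | 85 12.1 292 | 95 12.2 253 | 105 12.2 181 | 115 12.2 131 | 125 12.1 68 | 
flat -56.9 cost 0.45 [0.17 0.03]
flat 218.6 cost 0.451 [0.18 0.03]
flat -72.1 cost 0.451 [0.18 0.03]
flat -116.6 cost 0.451 [0.18 0.03]
```

Request:
arm_command(increments=[{"travel": [-0.0001,0.0006,-0.001],"delta_rot": [0,0,0],"fingers": 0.2},{"travel": [0,0,-0.001],"delta_rot": [0,0,0],"fingers": 0.2},{"travel": [0,0,0],"delta_rot": [0,0,0],"fingers": 0.2}])

```text
clock: 8.4
position: [0.5534, 0.1117, 0.1147]
ee_rot: [0.898, 0.072, 0.035, 0.433]
contact_force: [-0.0, -0.6, -1.3]
opening: 0.0293
gripper_force: 20.0
```

Request:
arm_command(increments=[{"travel": [0,0,-0.0005],"delta_rot": [0,0,0],"fingers": 0.2},{"travel": [0,0,0],"delta_rot": [0,0,0],"fingers": 0.5},{"travel": [0,0,0],"delta_rot": [0,0,0],"fingers": 0.5},{"travel": [-0.002,0.0125,0.01],"delta_rot": [0,0,0],"fingers": 0.5},{"travel": [-0.004,0.025,0.02],"delta_rot": [0,0,0],"fingers": 0.5},{"travel": [-0.004,0.025,0.025],"delta_rot": [0,0,0],"fingers": 0.5},{"travel": [0,0,0.02],"delta_rot": [8.39,1.36,0],"fingers": 0.6},{"travel": [0.002,-0.01,0.015],"delta_rot": [8.39,1.36,0],"fingers": 0.6}])

```text
clock: 9.2
position: [0.5451, 0.1683, 0.2045]
ee_rot: [0.952, 0.08, 0.024, 0.293]
contact_force: [0.8, -1.5, 0.4]
opening: 0.0545
gripper_force: 0.0
```

Request:
arm_command(increments=[{"travel": [0.002,-0.013,0],"delta_rot": [8.39,1.36,0],"fingers": 0.6},{"travel": [0.002,-0.013,0],"delta_rot": [8.39,1.36,0],"fingers": 0.6},{"travel": [0.002,-0.013,0],"delta_rot": [8.39,1.36,0],"fingers": 0.6},{"travel": [0.002,-0.013,0],"delta_rot": [8.39,1.36,0],"fingers": 0.6},{"travel": [0.002,-0.013,0],"delta_rot": [8.39,1.36,0],"fingers": 0.6},{"travel": [0.002,-0.013,0],"delta_rot": [8.39,1.36,0],"fingers": 0.6},{"travel": [0.001,-0.01,0],"delta_rot": [8.39,1.36,0],"fingers": 0.6},{"travel": [0,0,0],"delta_rot": [0,0,0],"fingers": 0.6}])

```text
clock: 10.0
position: [0.5584, 0.072, 0.2034]
ee_rot: [0.973, 0.075, -0.018, -0.218]
contact_force: [-0.5, 0.3, -0.3]
opening: 0.0558
gripper_force: 0.0
```

```bash
python3 - <<'E'
from flat import *
from st import st
st([.5383,.106,.112])
flat(np.array([.5383,.106,.112]),2)
E
```

```text
t 10.0 uvz 0.014407579828780244 -0.03673458192921235 0.0914094302719587 tilt(+in u-rot) 25.241786994052326 zt.u 0.0008167061376373325 xt [ 0.988  0.154 -0.002] [-0.23  0.14  1.59  0.41  1.59  1.16] [-0.5  0.3 -0.3]
tube axis fit v,z mm [ 0.07 -1.9 ] px n [1388, 1386]
-115 11.4 55 | -105 10.3 218 | -95 9.1 165 | -85 8.1 152 | -75 7.7 100 | -65 7.8 119 | -55 7.7 133 | -45 7.7 147 | -35 8.0 163 | -25 8.6 151 | -15 9.7 245 | -5 11.7 299 | 5 12.3 223 | 15 12.3 191 | 25 12.2 169 | 35 12.1 107 | 45 12.0 89 | 55 12.1 46 | 
flat -58.5 cost 0.562 [-0.08  0.24]
```

Request:
arm_command(increments=[{"travel": [0.001,-0.006,0],"delta_rot": [0,0,0],"fingers": 0.6},{"travel": [-0.0017,0.0106,-0.0225],"delta_rot": [0,0,0],"fingers": 0.6},{"travel": [-0.0017,0.0106,-0.0225],"delta_rot": [0,0,0],"fingers": 0.6},{"travel": [-0.0017,0.0106,-0.0225],"delta_rot": [0,0,0],"fingers": 0.6},{"travel": [-0.0017,0.0106,-0.0225],"delta_rot": [0,0,0],"fingers": 0.6},{"travel": [0,0,0],"delta_rot": [0,0,0],"fingers": 0.6}])

```text
clock: 10.7
position: [0.5497, 0.1156, 0.1116]
ee_rot: [0.973, 0.081, -0.02, -0.216]
contact_force: [-0.7, -0.4, -0.0]
opening: 0.0557
gripper_force: 0.0
```

Request:
arm_command(increments=[{"travel": [0,0,0],"delta_rot": [0,0,0],"fingers": 0.35},{"travel": [0,0,0],"delta_rot": [0,0,0],"fingers": 0.2},{"travel": [0,0,0],"delta_rot": [0,0,0],"fingers": 0.2},{"travel": [0,0,0],"delta_rot": [0,0,0],"fingers": 0.2},{"travel": [0,0,0],"delta_rot": [0,0,0],"fingers": 0.2}])

```text
clock: 11.2
position: [0.5542, 0.1107, 0.1158]
ee_rot: [0.974, 0.078, -0.015, -0.214]
contact_force: [-0.2, -6.7, 1.5]
opening: 0.0296
gripper_force: 20.0
```

```bash
python3 - <<'E'
from flat import *
from st import st
st([.5383,.106,.112])
flat(np.array([.5383,.106,.112]),2)
E
```

```text
t 11.2 uvz 0.016412303628879205 0.002062311429742674 0.0037894822830007308 tilt(+in u-rot) 24.795679937720788 zt.u 0.003547154385381987 xt [0.987 0.159 0.003] [-0.16  0.19  1.7   0.42  1.41  1.15] [-0.2 -6.7  1.5]
tube axis fit v,z mm [2.89 0.86] px n [3868, 3867]
-115 10.8 237 | -105 9.8 541 | -95 8.6 431 | -85 7.8 364 | -75 7.4 282 | -65 7.4 312 | -55 7.5 359 | -45 7.6 380 | -35 7.9 436 | -25 8.7 509 | -15 10.1 697 | -5 12.1 878 | 5 12.6 675 | 15 12.6 577 | 25 12.6 455 | 35 12.6 310 | 45 12.5 190 | 55 12.5 73 | 
flat -60.6 cost 0.523 [0.22 0.48]
flat 188.4 cost 1.574 [ 2.5  -0.78]
flat 183.2 cost 1.582 [ 2.26 -0.79]
flat 106.5 cost 1.738 [0.27 0.22]
```

Request:
arm_command(increments=[{"travel": [0,0,0.015],"delta_rot": [0,0,0],"fingers": 0.2},{"travel": [0,0,0],"delta_rot": [-8.46,-1.37,0],"fingers": 0.2},{"travel": [0,0,0],"delta_rot": [-8.46,-1.37,0],"fingers": 0.2},{"travel": [0,0,0],"delta_rot": [-8.46,-1.37,0],"fingers": 0.2},{"travel": [0,0,0],"delta_rot": [-8.46,-1.37,0],"fingers": 0.2},{"travel": [0,0,0],"delta_rot": [-8.46,-1.37,0],"fingers": 0.2},{"travel": [0,0,0],"delta_rot": [-8.46,-1.37,0],"fingers": 0.2},{"travel": [0,0,0],"delta_rot": [-8.46,-1.37,0],"fingers": 0.2}])

```text
clock: 12.1
position: [0.554, 0.1138, 0.1326]
ee_rot: [0.95, 0.075, 0.027, 0.302]
contact_force: [0.0, -1.3, -2.4]
opening: 0.0295
gripper_force: 20.0
```

Request:
arm_command(increments=[{"travel": [0,0,0],"delta_rot": [0,0,0],"fingers": 0.2},{"travel": [0,0,0],"delta_rot": [0,0,0],"fingers": 0.2}])

```text
clock: 12.3
position: [0.5523, 0.1137, 0.1291]
ee_rot: [0.951, 0.077, 0.024, 0.299]
contact_force: [0.7, -0.6, -1.9]
opening: 0.03
gripper_force: 20.0
```

```bash
python3 - <<'E'
from flat import *
from st import st
st([.5383,.106,.112])
flat(np.array([.5383,.106,.128]),2)
E
```

```text
t 12.3 uvz 0.015048750661869021 0.005400334201419348 0.017068609764589807 tilt(+in u-rot) -34.85712624933906 zt.u -0.00010164696131087503 xt [ 0.987  0.161 -0.001] [ 0.47  0.29  1.62 -0.58  1.46  2.01] [ 0.7 -0.6 -1.9]
tube axis fit v,z mm [ 3.55 -1.23] px n [3890, 3876]
-55 10.9 256 | -45 9.8 585 | -35 8.4 453 | -25 7.7 377 | -15 7.3 245 | -5 7.4 323 | 5 7.4 349 | 15 7.6 416 | 25 7.8 421 | 35 8.6 517 | 45 10.1 731 | 55 12.0 868 | 65 12.4 636 | 75 12.5 586 | 85 12.5 432 | 95 12.4 319 | 105 12.5 183 | 115 12.4 67 | 
flat -1.0 cost 0.511 [0.44 0.02]
flat -209.6 cost 1.532 [ 0.84 -2.32]
flat -111.8 cost 1.539 [ 0.82 -2.34]
```

Request:
arm_command(increments=[{"travel": [0.0006,-0.0035,-0.008],"delta_rot": [0,0,0],"fingers": 0.2},{"travel": [0,0,-0.005],"delta_rot": [0,0,0],"fingers": 0.2},{"travel": [0,0,-0.001],"delta_rot": [0,0,0],"fingers": 0.2},{"travel": [0,0,0],"delta_rot": [0,0,0],"fingers": 0.2}])

```text
clock: 12.8
position: [0.5529, 0.1084, 0.115]
ee_rot: [0.951, 0.076, 0.024, 0.3]
contact_force: [-0.0, -0.8, -2.0]
opening: 0.0295
gripper_force: 20.0
```

Request:
arm_command(increments=[{"travel": [0,0,-0.001],"delta_rot": [0,0,0],"fingers": 0.2},{"travel": [0,0,0],"delta_rot": [0,0,0],"fingers": 0.2}])

```text
clock: 13.0
position: [0.5531, 0.1091, 0.1141]
ee_rot: [0.951, 0.077, 0.024, 0.3]
contact_force: [0.3, 0.3, -1.5]
opening: 0.0291
gripper_force: 20.0
```

```bash
python3 - <<'E'
from flat import *
from st import st
st([.5383,.106,.112])
flat(np.array([.5383,.106,.112]),2)
E
```

```text
t 13.0 uvz 0.015093761319053597 0.0007120836617628521 0.0021488469678781347 tilt(+in u-rot) -35.00025497561977 zt.u -4.107173877646031e-05 xt [ 0.987  0.16  -0.   ] [ 0.46  0.31  1.63 -0.59  1.44  2.02] [ 0.3  0.3 -1.5]
tube axis fit v,z mm [-0.16 -0.95] px n [3882, 3878]
-55 10.9 273 | -45 9.8 582 | -35 8.5 440 | -25 7.7 365 | -15 7.4 248 | -5 7.4 337 | 5 7.4 344 | 15 7.6 423 | 25 7.8 409 | 35 8.6 512 | 45 10.1 733 | 55 12.1 861 | 65 12.4 649 | 75 12.5 580 | 85 12.5 433 | 95 12.4 315 | 105 12.5 187 | 115 12.4 62 | 
flat -0.9 cost 0.509 [0.43 0.03]
flat -210.1 cost 1.535 [ 0.86 -2.37]
```

Request:
arm_command(increments=[{"travel": [0,0,-0.001],"delta_rot": [0,0,0],"fingers": 0.2},{"travel": [0,0,0],"delta_rot": [0,0,0],"fingers": 0.36},{"travel": [0,0,0],"delta_rot": [0,0,0],"fingers": 0.5},{"travel": [0,0,0],"delta_rot": [0,0,0],"fingers": 0.5},{"travel": [-0.0018,0.0113,0.0164],"delta_rot": [0,0,0],"fingers": 0.5},{"travel": [-0.0036,0.0226,0.0328],"delta_rot": [0,0,0],"fingers": 0.5},{"travel": [-0.0036,0.0226,0.0328],"delta_rot": [0,0,0],"fingers": 0.5},{"travel": [0,0,0],"delta_rot": [0,0,0],"fingers": 0.5}])

```text
clock: 13.9
position: [0.5463, 0.1691, 0.2008]
ee_rot: [0.951, 0.077, 0.028, 0.298]
contact_force: [0.7, 0.0, -0.0]
opening: 0.0464
gripper_force: 0.0
```

```bash
python3 - <<'E'
from flat import *
from st import st
st([.5383,.106,.112])
flat(np.array([.5383,.106,.112]),2)
E
```

```text
t 13.9 uvz 0.018040456556218224 0.06101210903194365 0.08883403516362028 tilt(+in u-rot) -34.82008931433674 zt.u 0.00838568677134753 xt [0.987 0.162 0.008] [ 0.55  0.28  1.5  -0.56  1.61  2.01] [ 0.7  0.  -0. ]
tube axis fit v,z mm [-0.33 -1.73] px n [1253, 1299]
-55 11.5 82 | -45 10.2 220 | -35 8.7 153 | -25 8.0 116 | -15 7.7 100 | -5 7.7 113 | 5 7.7 122 | 15 7.9 139 | 25 8.1 137 | 35 8.8 175 | 45 10.4 240 | 55 12.2 258 | 65 12.3 195 | 75 12.3 169 | 85 12.3 152 | 95 12.2 94 | 105 12.1 68 | 115 12.1 18 | 
flat -0.6 cost 0.535 [0.24 0.26]
flat -216.3 cost 1.463 [ 0.87 -2.37]
flat -194.5 cost 1.471 [ 0.63 -2.29]
```

Request:
arm_command(increments=[{"travel": [0.005,-0.025,0.01],"delta_rot": [6.91,1.12,0],"fingers": 0.6},{"travel": [0.006,-0.038,0],"delta_rot": [6.91,1.12,0],"fingers": 0.6},{"travel": [0.006,-0.038,0],"delta_rot": [6.91,1.12,0],"fingers": 0.6},{"travel": [0.006,-0.038,0],"delta_rot": [6.91,1.12,0],"fingers": 0.6},{"travel": [0.006,-0.038,0],"delta_rot": [6.91,1.12,0],"fingers": 0.6},{"travel": [0.006,-0.038,0],"delta_rot": [0,0,0],"fingers": 0.6},{"travel": [0.006,-0.038,0],"delta_rot": [0,0,0],"fingers": 0.6},{"travel": [0.006,-0.04,0],"delta_rot": [0,0,0],"fingers": 0.6}])

```text
clock: 14.8
position: [0.5897, -0.13, 0.2031]
ee_rot: [0.997, 0.079, -0.001, -0.0]
contact_force: [1.2, 0.4, 0.3]
opening: 0.0555
gripper_force: 0.0
```

Request:
arm_command(increments=[{"travel": [0,-0.004,-0.01],"delta_rot": [0,0,0],"fingers": 0.6},{"travel": [0,0,0],"delta_rot": [0,0,0],"fingers": 0.6}])

```text
clock: 15.0
position: [0.589, -0.1326, 0.1916]
ee_rot: [0.997, 0.079, -0.002, -0.001]
contact_force: [-0.1, 0.8, 0.8]
opening: 0.0559
gripper_force: 0.0
```

```bash
python3 - <<'E'
from flat import *
from st import st
a=np.array([.5767,-.1309,.112])
st(a)
flat(a,2)
E
```

```text
t 15.0 uvz 0.011905315342991012 -0.0036025929233412766 0.07959730930699561 tilt(+in u-rot) 0.13065891953173187 zt.u -0.00475400815405658 xt [ 0.988  0.157 -0.005] [-0.31  0.17  1.52 -0.    1.46  1.11] [-0.1  0.8  0.8]
tube axis fit v,z mm [-0.17 -1.85] px n [1598, 1592]
-105 10.9 135 | -95 9.5 175 | -85 8.3 127 | -75 7.8 93 | -65 7.4 76 | -55 7.5 91 | -45 7.6 121 | -35 7.7 149 | -25 8.1 133 | -15 9.1 177 | -5 10.8 249 | 5 12.2 323 | 15 12.4 295 | 25 12.3 278 | 35 12.2 253 | 45 12.2 199 | 55 12.2 157 | 65 12.2 103 | 75 12.1 41 | 
flat 306.2 cost 0.44 [0.12 0.22]
flat -226.9 cost 1.354 [ 1.   -0.39]
flat 163.6 cost 1.356 [ 0.95 -0.37]
```

Request:
arm_command(increments=[{"travel": [0.0017,-0.0107,0],"delta_rot": [7.11,1.15,0],"fingers": 0.6},{"travel": [0.0017,-0.0107,0],"delta_rot": [7.11,1.15,0],"fingers": 0.6},{"travel": [0.0017,-0.0107,0],"delta_rot": [7.11,1.15,0],"fingers": 0.6},{"travel": [0.0017,-0.0107,0],"delta_rot": [7.11,1.15,0],"fingers": 0.6},{"travel": [0.0017,-0.0107,0],"delta_rot": [7.11,1.15,0],"fingers": 0.6},{"travel": [-0.0023,0.0143,-0.02],"delta_rot": [0,0,0],"fingers": 0.6},{"travel": [-0.0023,0.0143,-0.02],"delta_rot": [0,0,0],"fingers": 0.6},{"travel": [0,0,0],"delta_rot": [0,0,0],"fingers": 0.6}])

```text
clock: 15.9
position: [0.5933, -0.1526, 0.1515]
ee_rot: [0.947, 0.077, -0.028, -0.31]
contact_force: [0.4, -0.0, -0.1]
opening: 0.0558
gripper_force: 0.0
```

```bash
python3 - <<'E'
from flat import *
from st import st
a=np.array([.5767,-.1309,.112])
st(a)
E
```

```text
t 15.9 uvz 0.012893928918138859 -0.0240833511550024 0.039459094944261655 tilt(+in u-rot) 36.292841384670936 zt.u -0.006047866504340957 xt [ 0.987  0.163 -0.005] [-0.6   0.57  1.22  0.45  1.8   0.81] [ 0.4 -0.  -0.1]
```

Request:
arm_command(increments=[{"travel": [-0.002,0.012,-0.0195],"delta_rot": [0,0,0],"fingers": 0.6},{"travel": [-0.002,0.0117,-0.0195],"delta_rot": [0,0,0],"fingers": 0.6},{"travel": [0,0,0],"delta_rot": [0,0,0],"fingers": 0.6},{"travel": [0,0,0],"delta_rot": [0,0,0],"fingers": 0.4},{"travel": [0,0,0],"delta_rot": [0,0,0],"fingers": 0.2},{"travel": [0,0,0],"delta_rot": [0,0,0],"fingers": 0.2},{"travel": [0,0,0],"delta_rot": [0,0,0],"fingers": 0.2},{"travel": [0,0,0],"delta_rot": [0,0,0],"fingers": 0.2}], newtons=20)

```text
clock: 16.7
position: [0.5916, -0.1328, 0.1177]
ee_rot: [0.948, 0.077, -0.024, -0.308]
contact_force: [-1.3, 2.0, 5.7]
opening: 0.0297
gripper_force: 20.0
```

```bash
python3 - <<'E'
from flat import *
from st import st
a=np.array([.5767,-.1309,.112])
st(a); print(env.observe()["opening"],env.observe()["gripper_force"])
flat(a,2)
E
```

```text
t 16.7 uvz 0.014395895547355077 -0.004226723631225708 0.005713061557302931 tilt(+in u-rot) 36.00411705529583 zt.u 0.0015670905308475258 xt [0.987 0.16  0.002] [-0.58  0.57  1.29  0.46  1.72  0.8 ] [-1.3  2.   5.7]
0.02972456106578727 20.0004905462265
tube axis fit v,z mm [ 0.07 -1.92] px n [3606, 3617]
-115 11.8 94 | -105 11.1 572 | -95 9.8 627 | -85 8.5 524 | -75 7.8 403 | -65 7.6 359 | -55 7.6 394 | -45 7.7 379 | -35 7.7 464 | -25 8.2 483 | -15 9.3 627 | -5 10.9 855 | 5 12.1 590 | 15 12.3 376 | 25 12.2 276 | 35 12.1 140 | 45 12.1 52 | 
flat -53.4 cost 0.588 [-0.07  0.23]
flat 85.1 cost 1.567 [ 2.39 -1.01]
flat 118.4 cost 1.568 [ 2.38 -1.02]
flat 182.2 cost 1.568 [ 2.38 -1.02]
```

Request:
arm_command(increments=[{"travel": [0,0,0.015],"delta_rot": [0,0,0],"fingers": 0.2},{"travel": [0,0,0],"delta_rot": [-7.54,-1.22,0],"fingers": 0.2},{"travel": [0,0,0],"delta_rot": [-7.54,-1.22,0],"fingers": 0.2},{"travel": [0,0,0],"delta_rot": [-7.54,-1.22,0],"fingers": 0.2},{"travel": [0,0,0],"delta_rot": [-7.54,-1.22,0],"fingers": 0.2},{"travel": [0,0,0],"delta_rot": [-7.54,-1.22,0],"fingers": 0.2},{"travel": [0,0,0],"delta_rot": [-7.54,-1.22,0],"fingers": 0.2},{"travel": [0,0,0],"delta_rot": [-7.54,-1.22,0],"fingers": 0.2}])

```text
clock: 17.6
position: [0.592, -0.1328, 0.1338]
ee_rot: [0.985, 0.079, 0.015, 0.154]
contact_force: [-0.6, -0.5, -2.0]
opening: 0.0295
gripper_force: 20.0
```

Request:
arm_command(increments=[{"travel": [0,0,0],"delta_rot": [0,0,0],"fingers": 0.2},{"travel": [0,0,0],"delta_rot": [0,0,0],"fingers": 0.2}])

```text
clock: 17.8
position: [0.5909, -0.1315, 0.1315]
ee_rot: [0.985, 0.08, 0.012, 0.15]
contact_force: [0.2, -0.0, -1.6]
opening: 0.0292
gripper_force: 20.0
```

```bash
python3 - <<'E'
from flat import *
from st import st
a=np.array([.5767,-.1309,.128])
st(a)
flat(a,2)
E
```

```text
t 17.8 uvz 0.013967309421775343 -0.0028620937383981348 0.0035493527459264096 tilt(+in u-rot) -17.30730851156215 zt.u 0.00020246064916239204 xt [ 0.987  0.162 -0.   ] [-0.13  0.14  1.69 -0.31  1.24  1.37] [ 0.2 -0.  -1.6]
tube axis fit v,z mm [-6.29 -5.01] px n [3619, 3623]
-65 11.8 44 | -55 11.5 359 | -45 10.3 704 | -35 8.9 568 | -25 8.0 452 | -15 7.6 336 | -5 7.7 393 | 5 7.6 397 | 15 7.8 442 | 25 8.1 452 | 35 8.8 575 | 45 10.3 771 | 55 11.9 740 | 65 12.2 415 | 75 12.2 331 | 85 12.2 175 | 95 12.0 77 | 
flat -0.0 cost 0.586 [0.14 0.22]
flat -221.2 cost 1.57 [ 0.63 -2.55]
flat 188.6 cost 1.571 [ 0.62 -2.54]
flat -196.7 cost 1.571 [ 0.62 -2.53]
```

Request:
arm_command(increments=[{"travel": [-0.001,0.006,0],"delta_rot": [0,0,0],"fingers": 0.2},{"travel": [0,0,-0.007],"delta_rot": [0,0,0],"fingers": 0.2},{"travel": [0,0,-0.0035],"delta_rot": [0,0,0],"fingers": 0.2},{"travel": [0,0,0],"delta_rot": [0,0,0],"fingers": 0.2},{"travel": [0,0,0],"delta_rot": [0,0,0],"fingers": 0.2}])

```text
clock: 18.4
position: [0.5897, -0.1268, 0.1202]
ee_rot: [0.985, 0.079, 0.012, 0.151]
contact_force: [-0.2, 0.5, -2.0]
opening: 0.0296
gripper_force: 20.0
```

```bash
python3 - <<'E'
from flat import *
from st import st
a=np.array([.5767,-.1309,.112])
st(a)
flat(a,1)
E
```

```text
t 18.4 uvz 0.013484714125878558 0.001964058183483772 0.008237381149359568 tilt(+in u-rot) -17.439805335306488 zt.u -0.0009563861826792155 xt [ 0.987  0.16  -0.001] [-0.12  0.15  1.7  -0.31  1.22  1.39] [-0.2  0.5 -2. ]
tube axis fit v,z mm [-0.44 -0.54] px n [3629]
-65 11.9 26 | -55 11.4 183 | -45 10.3 360 | -35 8.8 279 | -25 7.9 212 | -15 7.6 176 | -5 7.6 189 | 5 7.5 203 | 15 7.8 217 | 25 8.1 228 | 35 8.8 289 | 45 10.2 401 | 55 11.9 369 | 65 12.2 198 | 75 12.1 157 | 85 12.1 94 | 95 12.0 42 | 
flat -0.2 cost 0.578 [0.1  0.21]
flat -222.1 cost 1.571 [ 0.58 -2.57]
flat -116.8 cost 1.572 [ 0.56 -2.56]
flat -163.7 cost 1.572 [ 0.56 -2.56]
```

Request:
arm_command(increments=[{"travel": [0,0,-0.0012],"delta_rot": [0,0,0],"fingers": 0.2},{"travel": [0,0,-0.0008],"delta_rot": [0,0,0],"fingers": 0.2},{"travel": [0,0,0],"delta_rot": [0,0,0],"fingers": 0.36},{"travel": [0,0,0],"delta_rot": [0,0,0],"fingers": 0.5},{"travel": [0,0,0],"delta_rot": [0,0,0],"fingers": 0.5},{"travel": [-0.001,0.006,0.019],"delta_rot": [0,0,0],"fingers": 0.5},{"travel": [-0.0019,0.012,0.038],"delta_rot": [0,0,0],"fingers": 0.5},{"travel": [-0.0019,0.012,0.038],"delta_rot": [0,0,0],"fingers": 0.5}])

```text
clock: 19.25
position: [0.5843, -0.0964, 0.2138]
ee_rot: [0.985, 0.079, 0.011, 0.151]
contact_force: [1.0, -0.1, 0.5]
opening: 0.0467
gripper_force: 0.0
```

Request:
arm_command(increments=[{"travel": [0,0,0],"delta_rot": [0,0,0],"fingers": 0.6},{"travel": [0,0,0],"delta_rot": [0,0,0],"fingers": 0.6}])

```text
clock: 19.45
position: [0.5862, -0.0964, 0.2153]
ee_rot: [0.985, 0.08, 0.014, 0.152]
contact_force: [0.2, -0.0, -1.3]
opening: 0.0546
gripper_force: 0.0
```

```bash
python3 - <<'E'
from flat import *
from st import st
a=np.array([.5767,-.1309,.112])
st(a)
flat(a,2)
E
```

```text
t 19.45 uvz 0.014871586403480692 0.032537102657201396 0.10330699035400247 tilt(+in u-rot) -17.50593019265896 zt.u 0.00312554266431668 xt [0.987 0.161 0.003] [-0.07  0.06  1.62 -0.3   1.39  1.38] [ 0.2 -0.  -1.3]
tube axis fit v,z mm [-0.24 -1.81] px n [1267, 1294]
-65 11.9 26 | -55 11.5 98 | -45 10.5 277 | -35 9.1 193 | -25 8.1 163 | -15 7.8 123 | -5 7.8 141 | 5 7.7 152 | 15 7.7 160 | 25 8.1 145 | 35 9.0 185 | 45 10.4 283 | 55 12.0 256 | 65 12.2 142 | 75 12.2 115 | 85 12.2 78 | 95 12.0 23 | 
flat 0.3 cost 0.621 [0.13 0.32]
flat -227.3 cost 1.541 [ 0.62 -2.39]
flat 188.0 cost 1.543 [ 0.57 -2.37]
flat 142.9 cost 1.544 [ 0.6  -2.29]
```

Request:
arm_command(increments=[{"travel": [-0.009,0.028,0],"delta_rot": [5.76,0.93,0],"fingers": 0.6},{"travel": [-0.009,0.028,0],"delta_rot": [5.76,0.93,0],"fingers": 0.6},{"travel": [-0.008,0.0285,-0.02],"delta_rot": [5.76,0.93,0],"fingers": 0.6},{"travel": [0,0,-0.01],"delta_rot": [0,0,0],"fingers": 0.6},{"travel": [0,0,0],"delta_rot": [0,0,0],"fingers": 0.6}])

```text
clock: 20.05
position: [0.5572, -0.0133, 0.18]
ee_rot: [0.997, 0.08, -0.003, 0.001]
contact_force: [-0.4, -0.4, -1.0]
opening: 0.0561
gripper_force: 0.0
```

```bash
python3 - <<'E'
from look import *
from st import st
im,d,i,M,P,L,org=look("mid",.5575,-.0125,save="w5")
st([.5575,-.0125,.112])
w=(d>0)&(abs(L[...,1])<.006)&(L[...,2]>.115)&(L[...,0]>.03)&(cv2.cvtColor(im,cv2.COLOR_BGR2GRAY)<100)&(L[...,0]<.13)
print("tube end u",np.percentile(L[w][:,0],[90,98,99.5]))
im,d,i,M=cam("top");P=cloud(d,i,M)
for m in env.masks_of("tray","top")[:1]:
    p=P[m["region"]&(d>0)]; r=p[p[:,2]>.025]; f=p[p[:,2]<.015]
    print(cv2.minAreaRect((r[:,:2]*1000).astype(np.float32)),cv2.minAreaRect((f[:,:2]*1000).astype(np.float32)),np.median(f[:,2]))
E
```

```text
x -0.06 axis v,z [-0.0004  0.1102]
x -0.04 axis v,z [-0.0003  0.1102]
x -0.02 axis v,z [-0.0003  0.1102]
x 0.0 axis v,z [-0.0002  0.1102]
x 0.02 axis v,z [-1.000e-04  1.102e-01]
x 0.04 axis v,z [-1.000e-04  1.102e-01]
x 0.06 axis v,z [-0.      0.1101]
orange 221 [1.113e-01 1.000e-04 1.053e-01] px [ 69.57918552 327.43438914]
t 20.1 uvz 0.00035391804045576265 -0.0008154963584446097 0.06942507307728397 tilt(+in u-rot) -0.07575316635081089 zt.u -0.004040968355417091 xt [ 0.987  0.16  -0.004] [-0.11  0.05  1.66 -0.    1.43  1.3 ] [0.2 0.7 0.4]
tube end u [0.08092757 0.08714488 0.0881262 ]
((473.809326171875, -333.8700866699219), (134.13278198242188, 280.7486267089844), 87.80490112304688) ((478.9912109375, -340.9368591308594), (146.91696166992188, 294.0256652832031), 87.811767578125) 0.003689604454869877
```

Request:
arm_command(increments=[{"travel": [0,0.0005,-0.025],"delta_rot": [0,0,0],"fingers": 0.6},{"travel": [0,0,-0.025],"delta_rot": [0,0,0],"fingers": 0.6},{"travel": [0,0,-0.015],"delta_rot": [0,0,0],"fingers": 0.6},{"travel": [0,0,0],"delta_rot": [0,0,0],"fingers": 0.4},{"travel": [0,0,0],"delta_rot": [0,0,0],"fingers": 0.2},{"travel": [0,0,0],"delta_rot": [0,0,0],"fingers": 0.2},{"travel": [0,0,0],"delta_rot": [0,0,0],"fingers": 0.2},{"travel": [0,0,0],"delta_rot": [0,0,0],"fingers": 0.2}], newtons=30)

```text
clock: 21.0
position: [0.5603, -0.012, 0.1203]
ee_rot: [0.997, 0.08, 0.001, 0.0]
contact_force: [0.3, -1.2, 4.4]
opening: 0.0293
gripper_force: 30.0
```

Request:
arm_command(increments=[{"travel": [0,0,0.03],"delta_rot": [0,0,0],"fingers": 0.2},{"travel": [0,0,0.04],"delta_rot": [0,0,0],"fingers": 0.2},{"travel": [0,0,0.04],"delta_rot": [0,0,0],"fingers": 0.2},{"travel": [0,0,0],"delta_rot": [0,0,0],"fingers": 0.2}])

```text
clock: 21.4
position: [0.5625, -0.0119, 0.2362]
ee_rot: [0.997, 0.08, 0.005, 0.001]
contact_force: [0.8, 0.4, -1.4]
opening: 0.0293
gripper_force: 30.0
```

Request:
arm_command(increments=[{"travel": [-0.011,-0.03,0],"delta_rot": [0,0,-1.43],"fingers": 0.2},{"travel": [-0.011,-0.042,0],"delta_rot": [0,0,-1.43],"fingers": 0.2},{"travel": [-0.011,-0.042,0],"delta_rot": [0,0,-1.43],"fingers": 0.2},{"travel": [-0.011,-0.042,0],"delta_rot": [0,0,-1.43],"fingers": 0.2},{"travel": [-0.011,-0.042,0],"delta_rot": [0,0,-1.43],"fingers": 0.2},{"travel": [-0.011,-0.042,0],"delta_rot": [0,0,-1.43],"fingers": 0.2},{"travel": [-0.011,-0.042,0],"delta_rot": [0,0,-1.43],"fingers": 0.2},{"travel": [-0.011,-0.04,0],"delta_rot": [0,0,-1.43],"fingers": 0.2}])

```text
clock: 22.2
position: [0.4701, -0.3351, 0.2277]
ee_rot: [1.0, -0.02, -0.0, -0.001]
contact_force: [0.7, -0.3, -1.0]
opening: 0.0294
gripper_force: 30.0
```

Request:
arm_command(increments=[{"travel": [0,0,-0.03],"delta_rot": [0,0,0],"fingers": 0.2},{"travel": [0,0,-0.04],"delta_rot": [0,0,0],"fingers": 0.2},{"travel": [0,0,-0.04],"delta_rot": [0,0,0],"fingers": 0.2},{"travel": [0,0,-0.03],"delta_rot": [0,0,0],"fingers": 0.2},{"travel": [0,0,-0.01],"delta_rot": [0,0,0],"fingers": 0.2},{"travel": [0,0,0],"delta_rot": [0,0,0],"fingers": 0.2}])

```text
clock: 22.8
position: [0.4698, -0.3324, 0.0765]
ee_rot: [1.0, -0.019, -0.002, -0.002]
contact_force: [-0.7, 0.8, -2.0]
opening: 0.0291
gripper_force: 30.0
```

```bash
python3 - <<'E'
from h import *
s=env.observe(); p=s["position"]; m=R.from_quat(s["ee_rot"]).as_matrix(); print(s["clock"],p,m.round(3),s["contact_force"])
im,d,i,M=cam("wrist"); cv2.imwrite("pics/w6.png",im); P=cloud(d,i,M)
u=m[:,0]; q=(P-p); L=np.stack([q@m[:,0],q@m[:,1],P[...,2]],-1)
from scipy.optimize import least_squares
for b in (.04,.055,.07):
    w=(d>0)&(abs(L[...,0]-b)<.008)&(abs(L[...,1])<.02)&(q[...,2]>-.03)&(q[...,2]<.03); z=L[w]
    print(b,len(z),least_squares(lambda c:np.hypot(z[:,1]-c[0],z[:,2]-c[1])-.015,[0,p[2]],loss="soft_l1",f_scale=.001).x)
w=(d>0)&(abs(abs(L[...,1])-.035)<.01)&(abs(L[...,0]-.06)<.03); print("floor z",np.median(L[w][:,2]))
E
```

```text
22.8 [ 0.4698019  -0.33241889  0.07647375] [[ 0.999 -0.039 -0.003]
 [-0.039 -0.999  0.004]
 [-0.003 -0.003 -1.   ]] [-0.7318018   0.81658703 -2.01410962]
0.04 2320 [0.00019518 0.06599868]
0.055 2525 [0.00020079 0.06590368]
0.07 2765 [0.00019066 0.06580511]
floor z 0.16211741379443895
```

View pics/w6.png

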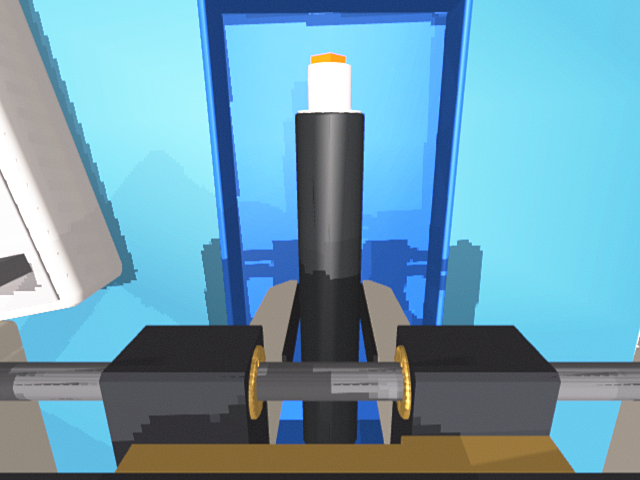

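The roller hangs lengthways over the middle of the tray, stump at about (328,58). Lowering it gently.

Request:
arm_command(increments=[{"travel": [0,0,-0.02],"delta_rot": [0,0,0],"fingers": 0.2},{"travel": [0,0,-0.015],"delta_rot": [0,0,0],"fingers": 0.2},{"travel": [0,0,-0.008],"delta_rot": [0,0,0],"fingers": 0.2},{"travel": [0,0,-0.002],"delta_rot": [0,0,0],"fingers": 0.2},{"travel": [0,0,0],"delta_rot": [0,0,0],"fingers": 0.2},{"travel": [0,0,0],"delta_rot": [0,0,0],"fingers": 0.2}])

```text
clock: 23.45
position: [0.4717, -0.334, 0.0345]
ee_rot: [1.0, -0.019, 0.001, 0.0]
contact_force: [-0.3, 0.7, -1.4]
opening: 0.0292
gripper_force: 30.0
```

Request:
arm_command(increments=[{"travel": [0,0,-0.001],"delta_rot": [0,0,0],"fingers": 0.2},{"travel": [0,0,-0.001],"delta_rot": [0,0,0],"fingers": 0.2},{"travel": [0,0,0],"delta_rot": [0,0,0],"fingers": 0.2}])

```text
clock: 23.75
position: [0.4712, -0.3336, 0.0318]
ee_rot: [1.0, -0.019, 0.0, -0.0]
contact_force: [-0.9, -0.4, -2.0]
opening: 0.0293
gripper_force: 30.0
```

Request:
arm_command(increments=[{"travel": [0,0,-0.001],"delta_rot": [0,0,0],"fingers": 0.2},{"travel": [0,0,-0.001],"delta_rot": [0,0,0],"fingers": 0.2},{"travel": [0,0,0],"delta_rot": [0,0,0],"fingers": 0.2}])

```text
clock: 24.05
position: [0.4711, -0.3335, 0.0295]
ee_rot: [1.0, -0.019, -0.0, -0.0]
contact_force: [-0.3, 0.2, -1.7]
opening: 0.0295
gripper_force: 30.0
```

```bash
python3 - <<'E'
from h import *
s=env.observe(); p=s["position"]; m=R.from_quat(s["ee_rot"]).as_matrix(); print(p,s["contact_force"])
im,d,i,M=cam("wrist"); P=cloud(d,i,M); q=(P-p); L=np.stack([q@m[:,0],q@m[:,1],P[...,2]],-1)
from scipy.optimize import least_squares
for b in (.04,.07):
    w=(d>0)&(abs(L[...,0]-b)<.008)&(abs(L[...,1])<.02)&(q[...,2]>-.03)&(q[...,2]<.03); z=L[w]
    print(b,least_squares(lambda c:np.hypot(z[:,1]-c[0],z[:,2]-c[1])-.015,[0,p[2]],loss="soft_l1",f_scale=.001).x)
hsv=cv2.cvtColor(im,cv2.COLOR_BGR2HSV)
w=(d>0)&(abs(abs(L[...,1])-.035)<.01)&(abs(L[...,0]-.09)<.02)&(L[...,2]<.03); print("floor z",w.sum(),np.median(L[w][:,2]))
E
```

```text
[ 0.4710754  -0.33352002  0.02945393] [-0.32724349  0.16193229 -1.73021113]
0.04 [0.000187   0.01889439]
0.07 [0.00015833 0.01875778]
floor z 7812 0.0024705879644522227
```

Request:
arm_command(increments=[{"travel": [0,0,-0.0008],"delta_rot": [0,0,0],"fingers": 0.2},{"travel": [0,0,-0.0007],"delta_rot": [0,0,0],"fingers": 0.2},{"travel": [0,0,0],"delta_rot": [0,0,0],"fingers": 0.2}])

```text
clock: 24.4
position: [0.4711, -0.3335, 0.028]
ee_rot: [1.0, -0.019, 0.0, -0.0]
contact_force: [0.3, 0.6, -2.1]
opening: 0.0297
gripper_force: 30.0
```

Request:
arm_command(increments=[{"travel": [0,0,-0.0006],"delta_rot": [0,0,0],"fingers": 0.2},{"travel": [0,0,-0.0005],"delta_rot": [0,0,0],"fingers": 0.2},{"travel": [0,0,0],"delta_rot": [0,0,0],"fingers": 0.2}])

```text
clock: 24.7
position: [0.4713, -0.3337, 0.0274]
ee_rot: [1.0, -0.019, 0.0, -0.0]
contact_force: [-1.6, 0.4, 1.1]
opening: 0.0296
gripper_force: 30.0
```

Contact is made. Releasing.

Request:
arm_command(increments=[{"travel": [0,0,0],"delta_rot": [0,0,0],"fingers": 0.36},{"travel": [0,0,0],"delta_rot": [0,0,0],"fingers": 0.5},{"travel": [0,0,0],"delta_rot": [0,0,0],"fingers": 0.5},{"travel": [0,0,0.01],"delta_rot": [0,0,0],"fingers": 0.5},{"travel": [0,0,0.03],"delta_rot": [0,0,0],"fingers": 0.5},{"travel": [0,0,0.045],"delta_rot": [0,0,0],"fingers": 0.5},{"travel": [0,0,0.045],"delta_rot": [0,0,0],"fingers": 0.5},{"travel": [0,0,0.045],"delta_rot": [0,0,0],"fingers": 0.5}])

```text
clock: 25.5
position: [0.471, -0.3334, 0.2047]
ee_rot: [1.0, -0.019, 0.0, -0.0]
contact_force: [0.4, 0.5, 0.4]
opening: 0.0467
gripper_force: 0.0
```

Request:
arm_command(increments=[{"travel": [-0.02,-0.03,0.04],"delta_rot": [0,0,0],"fingers": 0.5},{"travel": [-0.02,-0.03,0.02],"delta_rot": [0,0,0],"fingers": 0.5},{"travel": [0,0,0],"delta_rot": [0,0,0],"fingers": 0.5},{"travel": [0,0,0],"delta_rot": [0,0,0],"fingers": 0.5}])

```text
clock: 25.9
position: [0.4325, -0.392, 0.2602]
ee_rot: [1.0, -0.02, 0.001, 0.0]
contact_force: [-0.0, 0.2, -0.2]
opening: 0.047
gripper_force: 0.0
```

```bash
python3 - <<'E'
from h import *
im,_,_,_=cam("side"); a=cv2.resize(im[150:480,220:540],None,fx=1.8,fy=1.8,interpolation=cv2.INTER_CUBIC)
cv2.imwrite("pics/s9.png",a); print(a.shape,env.observe()["clock"])
E
```

```text
(594, 576, 3) 25.95
```

View pics/s9.png

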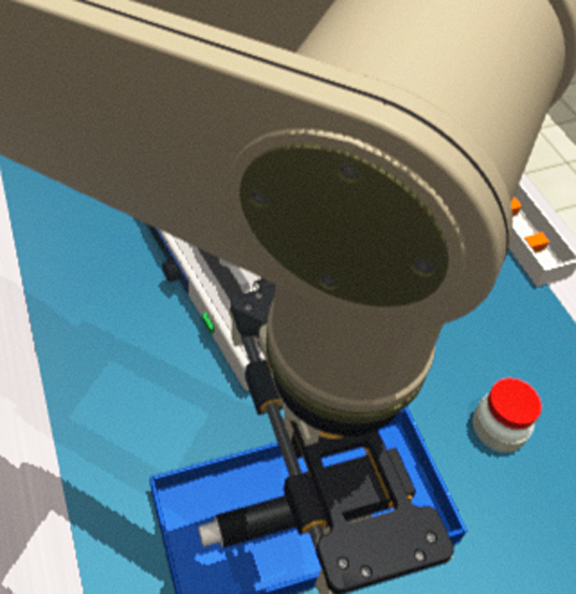

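The broken roller lies in the tray, white end at about (210,533). One last check of both flats from above.

Request:
arm_command(increments=[{"travel": [0.01,0.046,0.03],"delta_rot": [0,0,1.4],"fingers": 0.5},{"travel": [0.01,0.047,0.03],"delta_rot": [0,0,1.4],"fingers": 0.5},{"travel": [0.01,0.047,0],"delta_rot": [0,0,1.4],"fingers": 0.5},{"travel": [0.01,0.047,0],"delta_rot": [0,0,1.4],"fingers": 0.5},{"travel": [0.01,0.047,0],"delta_rot": [0,0,1.4],"fingers": 0.5},{"travel": [0.01,0.047,0],"delta_rot": [0,0,1.4],"fingers": 0.5},{"travel": [0.01,0.047,0],"delta_rot": [0,0,1.4],"fingers": 0.5},{"travel": [0.01,0.044,0],"delta_rot": [0,0,1.4],"fingers": 0.5}])

```text
clock: 26.75
position: [0.5097, -0.0262, 0.311]
ee_rot: [0.997, 0.08, -0.001, -0.001]
contact_force: [1.1, 0.0, 0.1]
opening: 0.0465
gripper_force: 0.0
```

Request:
arm_command(increments=[{"travel": [0,0,0],"delta_rot": [0,0,0],"fingers": 0.5},{"travel": [0,0,0],"delta_rot": [0,0,0],"fingers": 0.5}])

```text
clock: 26.95
position: [0.5098, -0.0278, 0.3112]
ee_rot: [0.997, 0.08, -0.001, -0.001]
contact_force: [0.1, -1.1, -0.6]
opening: 0.0464
gripper_force: 0.0
```

```bash
python3 - <<'E'
from flat import *
im,_,_,_=cam("wrist"); cv2.imwrite("pics/w9.png",im)
flat(np.array([.5383,.106,.112]),3); flat(np.array([.5767,-.1309,.112]),3)
E
```

```text
tube axis fit v,z mm [-0.04 -1.96] px n [868, 868, 862]
-105 11.8 20 | -95 11.9 36 | -85 12.0 80 | -75 12.0 121 | -65 12.0 158 | -55 11.8 235 | -45 10.3 265 | -35 9.0 186 | -25 8.2 164 | -15 7.8 151 | -5 7.8 135 | 5 7.7 148 | 15 7.9 119 | 25 8.3 161 | 35 9.2 210 | 45 10.5 236 | 55 11.4 146 | 65 12.0 26 | 
flat 0.2 cost 0.718 [0.03 0.3 ]
flat -147.5 cost 1.523 [-0.37 -2.38]
flat 121.5 cost 1.525 [-0.37 -2.4 ]
flat 191.0 cost 1.525 [-0.37 -2.4 ]
tube axis fit v,z mm [-0.2  -1.91] px n [854, 850, 843]
-65 11.7 19 | -55 11.4 141 | -45 10.4 231 | -35 9.1 217 | -25 8.2 153 | -15 7.9 124 | -5 7.7 143 | 5 7.8 141 | 15 7.8 147 | 25 8.0 158 | 35 8.9 197 | 45 10.4 271 | 55 12.0 232 | 65 12.3 150 | 75 12.2 97 | 85 12.1 79 | 95 12.1 34 | 
flat 0.2 cost 0.723 [0.15 0.29]
flat 143.7 cost 1.557 [ 0.53 -2.39]
flat 170.6 cost 1.558 [ 0.51 -2.39]
flat -133.9 cost 1.558 [ 0.51 -2.39]
```

View pics/w9.png

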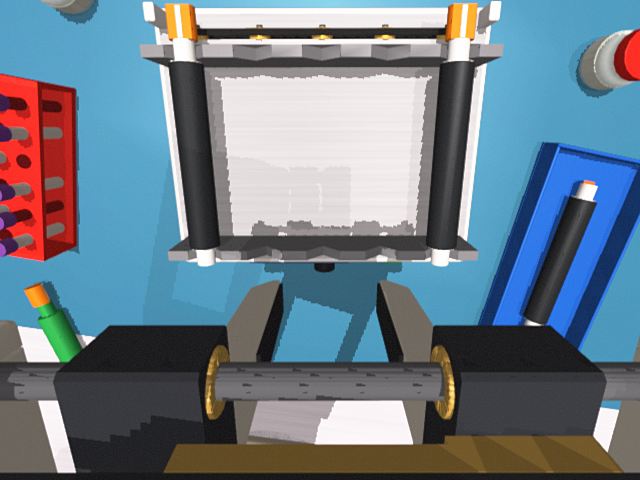

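Both flats face up, with their white lines showing at about (180,20) and (461,20), and the broken roller lies in the tray at about (560,250). Handing in.

```bash
python3 -c "
from plant import env
print(env.sign_off())"
```

```text
the job is handed in; nothing more can be done
None
```

The job is handed in at about 27 s: both sound rollers sit in their own saddles with the flats measured within about 0.5° of straight up, the broken roller was laid gently in the blue tray, and the rack and pots were not touched.

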